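# Tip a covered dish to gather the chopstick rests, then uncover it

## Task

Press down with the fingertips on the spout end of the loose glass lid so that the dish tips on its stand right down onto the stop block under it, firmly but without cracking the glass, and hold it there, lid still in place, until all three chopstick rests have slid to the spout end. Let the dish come back level gently, with the lid still on and the rests still gathered. Then lift the lid off by its handle and lay it flat on the middle of the cork trivet, without hard knocks to the glass and leaving the mug and the wooden spatula where they are.

Things in the scene. Friction and masses are not known exactly. Their poses are not given: they have to be found in the camera images.
- dish: Steel dish, outside 180 x 120 mm, inside 170 x 110 x 36 mm deep, open spout sticking out 25 mm at one end. Origin: mid-dish on the hinge axis, 70 mm over the table; x to the spout end, y the hinge axis, z up. In these axes inner floor z = 7, rim z = 43, inner end faces x = -85 and 85 mm. Turns about y only: level to spout end down on the stop block; must never turn faster than 2.5 rad/s
- spout_end (a point): Point on the dish's rim above the spout, in the middle of the spout end (x = 87, z = 43 mm from the dish's origin); the lid lies over it. A spring holds the dish level: pressing the lid 78 mm from the hinge axis takes 4 to 5 N to start it and 6 to 10 N just before the stop block is met; from there the force rises steeply. Let go when tipped, it snaps back. The fixed stand's base is 200 x 150 mm
- lid: Loose flat glass lid, thin steel edge, 186 x 126 x 6 mm, 210 to 370 g, on the dish's rim. Nothing locates it: unheld, it slides off when tipped beyond 0.2 to 0.3 rad. It cracks above 60 N of contact force with the dish or the trivet. Origin: centre of its underside; x along its length (to the spout end at first), z up
- lid_handle (a point): Middle of the lid's black bar handle, 23 mm above the lid's origin. The bar is 60 mm long along the lid's x, 22 mm wide along its y, and stands 34 mm high on the glass (from 6 to 40 mm above the lid's origin)
- rest0: One of three alike blue glazed chopstick rests, 60 x 22 mm and 17 mm high, lying lengthwise in the dish, seen through the lid. Origin: centre of its underside; x along its length. They slide on the dish's floor from about 0.33 rad of tilt at most. Gathered, it lies against or close to the spout end wall (origin more than 40 mm towards the spout from the dish's middle)
- rest1: One of three alike blue glazed chopstick rests, 60 x 22 mm and 17 mm high, lying lengthwise in the dish, seen through the lid. Origin: centre of its underside; x along its length. They slide on the dish's floor from about 0.33 rad of tilt at most. Gathered, it lies against or close to the spout end wall (origin more than 40 mm towards the spout from the dish's middle)
- rest2: One of three alike blue glazed chopstick rests, 60 x 22 mm and 17 mm high, lying lengthwise in the dish, seen through the lid. Origin: centre of its underside; x along its length. They slide on the dish's floor from about 0.33 rad of tilt at most. Gathered, it lies against or close to the spout end wall (origin more than 40 mm towards the spout from the dish's middle)
- stop: Dark rubber-faced steel block, 20 x 80 mm and 30 mm high, lying loose across the stand's base (12 mm thick) under the spout half of the dish; the tipped dish's underside (z = 3 mm in its axes) comes to rest on its outer top edge. It lies nearer or farther from the hinge each time, so the stop is met at 0.40 to 0.52 rad. A push of 15 to 20 N on the lid there is firm and safe. Origin: centre of its underside
- trivet: Round cork trivet lying fixed on the table, 180 mm across, 12 mm thick; origin at the centre of its underside
- mug: Bystander: blue ceramic mug, 80 mm across, 85 mm high; origin at the centre of its underside
- spatula: Bystander: wooden spatula lying flat, 240 mm long along x; origin under its middle
Things that resemble listed ones, but are neither listed nor needed, are in the scene too. Leave any orange look-alike of the lid alone. Of the things that look like the trivet, the largest one is meant.

How it is judged:
On the way, in this order (a step that is already met when the one before it is completed fails the run):
1. the dish is tipped firmly onto the stop block (over 2 N on it) with the fingers pressing on the lid, and the lid in place (within 12 mm) (contact force between dish and stop above 2 N and contact force between the fingers and lid above 0.5 N and x of lid in the frame of dish between -0.012 and 0.012 m and y of lid in the frame of dish between -0.012 and 0.012 m and z of lid in the frame of dish between 0.037 and 0.049 m), for 0.3 s.
2. the dish is level again, lid still in place (within 12 mm), all three rests gathered at the spout end (origins beyond 40 mm) (angle between dish's own z axis and vertical below 0.04 rad and x of lid in the frame of dish between -0.012 and 0.012 m and y of lid in the frame of dish between -0.012 and 0.012 m and z of lid in the frame of dish between 0.037 and 0.049 m and x of rest0 in the frame of dish between 0.04 and 0.09 m and z of each of rest0, rest1, rest2 in the frame of dish below 0.03 m and x of rest1 in the frame of dish between 0.04 and 0.09 m and x of rest2 in the frame of dish between 0.04 and 0.09 m), for 0.2 s.
At the end, for the whole second after the job is handed in: The lid lies flat, handle up and still on the cork trivet, its centre within 40 mm of the trivet's; the dish is level; all three rests lie still on the dish's floor at the spout end, their origins more than 40 mm from the dish's middle (x of rest0 in the frame of dish between 0.04 and 0.09 m and z of each of rest0, rest1, rest2 in the frame of dish below 0.03 m and x of rest1 in the frame of dish between 0.04 and 0.09 m and x of rest2 in the frame of dish between 0.04 and 0.09 m and angle between dish's own z axis and vertical below 0.04 rad and horizontal distance between lid and trivet below 0.04 m and height (world z) of lid below 0.018 m and angle between lid's own z axis and vertical below 0.06 rad and linear speed of each of lid, rest0, rest1, rest2 below 0.02 m/s); the robot touches nothing.
It fails at once if the glass is pressed or knocked on the dish with more than 60 N (contact force between lid and dish above 60 N).
It fails at once if the lid is knocked on the trivet with more than 60 N (contact force between lid and trivet above 60 N).
It fails at once if the dish snaps round faster than 2.5 rad/s (angular speed of dish above 2.5 rad/s).
It fails at once if the mug or the spatula is moved by more than 30 mm (distance of any of mug, spatula from where it was at the start of the episode above 0.03 m).
It also fails if it takes over 72 s, if anything falls off the work surface, if the arm or the gripper's body presses on something with over 40 N, if the wrist force passes 120 N, or if a joint passes its speed limit or range.

## Robot

A 6-joint arm with a two-finger parallel gripper is mounted at the origin on the work surface. World frame = base frame: x ahead of the robot, y to its left, z up, the work surface at z = 0. Lengths are in m, angles in rad, forces in N, time in s.
With the tool pointing down it reaches from about 0.325 to 0.9 m from the base axis. Payload 6.1 kg.
Tool frame: the origin (TCP) lies midway between the tips of the shut fingers; the grasp point (between the pads) lies 19 mm behind it; z points along the fingers, y is the line along which they close (so a half turn about z gives the same grasp; the last joint's range is limited). The gripper opens to 85 mm and grips with 20 to 120 N. Pads are 22 mm wide; open, the fingers measure 114 mm over their backs; the gripper's body (76 mm by 85 mm) begins 54 mm behind the grasp point. The pads swing forward as they close: fully open they stand 13 mm farther back than shut.
Start: joints at [-1.324, 0.22, 1.526, -0, 1.395, -0.126], TCP at [0.228, -0.582, 0.193] pointing down, gripper open.
Joint ranges: [-2.98, 2.98], [-0.91, 2.08], [0.09, 2.57], [-1.24, 4.39], [0.2, 2.65], [-2.68, 2.68]. Speed limits (rad/s): [2.57, 2.57, 3.01, 3.14, 3.14, 3.14].

## Interface

Orientations are given as [roll, pitch, yaw] about the fixed x, y, z axes, in that order (R = Rz(yaw) Ry(pitch) Rx(roll)).
In Python, from plant import movep, move_l, set_joints, gripper_to, hold, inverse_kinematics, observe, get_image, get_calibration, Unreachable, job_done gives the robot as it stands. Calls block until the motion is done:
- movep(position, orientation): joint-space move of the TCP to a pose.
- move_l(position, feed=0.15, rotation=None, max_force=None): straight line of the TCP; rotation=None keeps the orientation; feed is the mean speed in m/s. With max_force (N) it stops when the force on the tool has changed by that much, and returns True; else False.
- set_joints(angles): joint-space move.
- gripper_to(opening, f_grip=None): finger opening in m; f_grip is the grip in N (None keeps the last); returns when the fingers have stopped.
- hold(seconds).
- inverse_kinematics(position, orientation): joint angles nearest the present ones, or None.
- observe(): the state.
- get_image(name): name is "scene" or "top" or "wrist"; returns (picture, depth): 420x560x3 uint8, red, green, blue; 420x560 float32, m along the optical axis (not along the pixel's ray), 0 where there is no reading.
- get_calibration(name): a dict with "intrinsics" (3x3 intrinsics, pixels), "world_from_camera" (4x4, takes a point from camera to world coordinates). Camera axes: x right, y down, z forward; pixel columns grow to the right and rows downward; lengths in m; the calibration is good to about 2 mm. A picture is of the moment at which its call begins: read the wrist's pose just before it. get_calibration takes no time and is no camera call; for the wrist camera it gives the pose at the moment of the call.
A pose or a line that the arm cannot do raises Unreachable and nothing moves.
- job_done(): hands the job in; it is judged then, once.
The state is a dict: "time_s": time; "q": joint angles; "joint_velocities": joint speeds; "joint_torque": joint torques, N m; "eef_pos": TCP position; "tcp_rot": TCP orientation; "ft_force": force on the tool from outside, world axes, zero at the start; "torque": the same for the moment, N m; "opening": finger opening in m; "grasp_force": force on a finger pad.
Only numpy, scipy, OpenCV 4.12 (cv2) and the standard library are available. Lean on these libraries where they do the work, as an engineer would, in place of code of your own. Each camera call takes 0.05 s, during which the arm holds its last target. There are 200 camera calls.

## Working session

There is one attempt and no reset: what is moved stays moved. The work goes in short steps, each a Python script; the robot and the scene stay as the last script left them, time stands still between calls to the robot, and variables do not carry over. Pictures are saved under pics/ and viewed, at most 10 in all, crops included, and the job is handed in when it is done.

```bash
ls; mkdir -p pics; python3 - <<'E'
from plant import *
import cv2,numpy as np
for n in("top","scene"):
    im,d=get_image(n); c=get_calibration(n)
    np.savez(f"pics/{n}0.npz",im=im,d=d,K=c["intrinsics"],T=c["world_from_camera"])
    cv2.imwrite(f"pics/{n}0.png",im[:,:,::-1])
    print(n,np.round(c["intrinsics"],1).tolist(),np.round(c["world_from_camera"],3).tolist())
E
```

```text
pics
top [[506.8, 0.0, 282.7], [0.0, 506.8, 213.9], [0.0, 0.0, 1.0]] [[-0.085, -0.976, 0.2, 0.338], [-0.996, 0.082, -0.023, 0.005], [0.006, -0.201, -0.98, 1.116], [0.0, 0.0, 0.0, 1.0]]
scene [[422.6, 0.0, 284.5], [0.0, 422.6, 215.9], [0.0, 0.0, 1.0]] [[-0.268, 0.599, -0.755, 1.218], [0.963, 0.159, -0.216, 0.209], [-0.01, -0.785, -0.62, 0.657], [0.0, 0.0, 0.0, 1.0]]
```

View pics/top0.png

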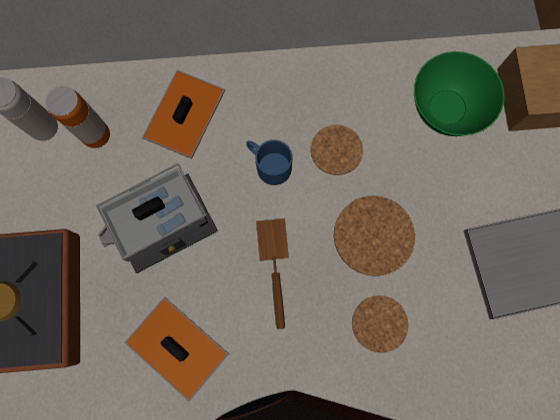

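View pics/scene0.png

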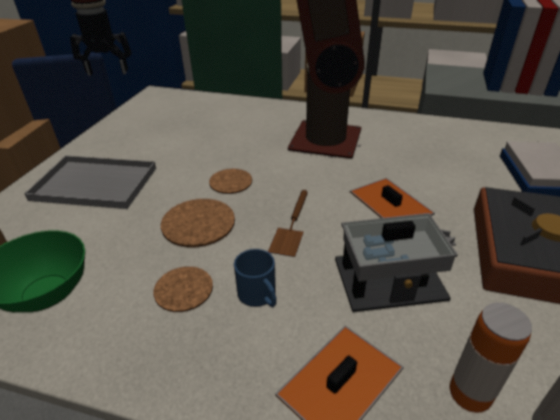

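Top view: the dish with the clear lid is at about (158,212), its spout at the left end (107,236), and the handle at (148,208). The orange look-alike lids are at (183,113) and (177,349). Three cork discs lie at (336,149), (374,235) and (380,323). The one at (374,235) is largest, so it is the trivet. The mug is at (274,162) and the spatula at (275,270). I'll enlarge the dish to confirm.

```bash
cat > h.py <<'E'
import numpy as np,cv2
def load(n): return np.load(f"pics/{n}.npz")
def ray(z,uv,h):
    uv=np.atleast_2d(np.array(uv,float)); K,T=z["K"],z["T"]
    d=np.c_[uv,np.ones(len(uv))]@np.linalg.inv(K).T@T[:3,:3].T
    o=T[:3,3]; return o+d*((h-o[2])/d[:,2])[:,None]
def proj(z,P):
    T=np.linalg.inv(z["T"]); p=np.atleast_2d(P)@T[:3,:3].T+T[:3,3]
    q=p@z["K"].T; return q[:,:2]/q[:,2:]
E
python3 - <<'E'
from h import *
z=load("top0"); im=z["im"][:,:,::-1]
c=im[155:280,90:225]; cv2.imwrite("pics/c.png",cv2.resize(c,None,fx=4.7,fy=4.7,interpolation=cv2.INTER_CUBIC)[:600])
hsv=cv2.cvtColor(np.ascontiguousarray(im),cv2.COLOR_BGR2HSV)
m=cv2.inRange(hsv,(5,70,60),(20,190,255)); n,l,s,ce=cv2.connectedComponentsWithStats(m)
for i in range(1,n):
    if s[i,4]>800: 
        u=ce[i]; print("brown",s[i],np.round(u,1),ray(z,u,.012).round(3), np.sqrt(s[i,4]*4/np.pi)/507*1.09)
m=cv2.inRange(hsv,(0,0,0),(180,255,45)); n,l,s,ce=cv2.connectedComponentsWithStats(m)
for i in range(1,n):
    if s[i,4]>100: print("black",s[i],np.round(ce[i],1),ray(z,ce[i],.153).round(3))
E
```

```text
brown [ 510   44   50   87 3216] [539.9  85.6] [[ 0.82  -0.65   0.012]] 0.13757249636013458
brown [ 311  125   52   50 2056] [336.4 149.4] [[ 0.703 -0.156  0.012]] 0.10999809226040318
brown [ 334  196   81   80 5092] [374.1 235.4] [[ 0.498 -0.218  0.012]] 0.17310826172765068
brown [ 256  218   33  111 1638] [273.5 256.5] [[0.47  0.007 0.012]] 0.09818169978972349
brown [   0  229   69  144 1344] [ 50.7 305.3] [[0.406 0.49  0.012]] 0.08893510707614656
brown [ 352  296   57   57 2506] [379.8 323.7] [[ 0.308 -0.207  0.012]] 0.12144066347078604
black [173  96  19  28 307] [182.2 109.6] [[0.766 0.167 0.153]]
black [132 197  33  23 416] [148.2 208.2] [[0.568 0.242 0.153]]
black [  68  231   12  135 1445] [ 73.9 298.5] [[0.406 0.385 0.153]]
black [465 230  29  89 277] [478.7 274.8] [[ 0.386 -0.378  0.153]]
black [ 61 233   1 129 129] [ 61. 297.] [[0.411 0.409 0.153]]
black [136 237  51  36 231] [170.7 249.9] [[0.483 0.201 0.153]]
black [ 15 261  23  22 157] [ 26.5 271.8] [[0.464 0.474 0.153]]
black [ 14 316  23  20 135] [ 26.  325.5] [[0.364 0.473 0.153]]
black [161 337  28  24 325] [174.3 348.2] [[0.3   0.202 0.153]]
black [ 216  391  176   29 2824] [297.4 409. ] [[ 0.176 -0.014  0.153]]
```

View pics/c.png

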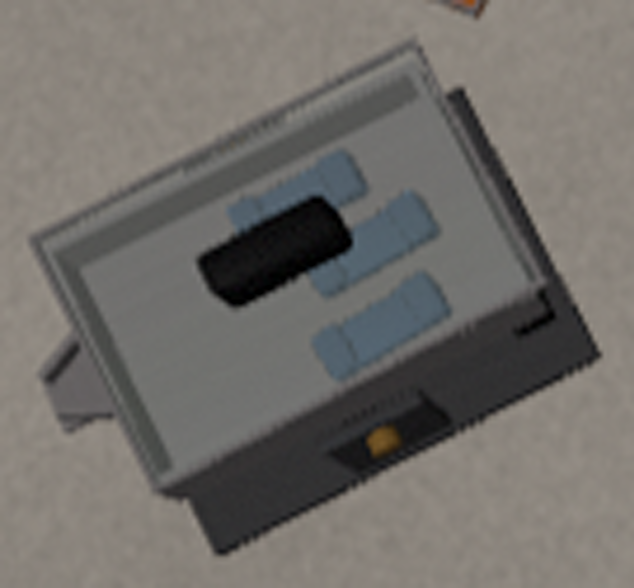

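The crop shows the clear lid's corners at about (32,237), (415,40), (545,285) and (163,493), the spout at the lower left, and the three rests at the far end from the spout. This is the glass lid, not one of the orange ones.

```bash
python3 - <<'E'
from h import *
from plant import *
z=load("top0")
c=np.array([(32,237),(415,40),(545,285),(163,493)])/4.7+[90,155]
P=ray(z,c,.119); print(P.round(3)); 
print("sides",[round(np.linalg.norm(P[i]-P[(i+1)%4]),3) for i in range(4)],"centre",P.mean(0).round(4))
d=P[0]+P[3]-P[1]-P[2]; al=np.arctan2(d[1],d[0]); 
e=P[0]-P[1]; f=P[3]-P[2]; print("yaw",al,np.arctan2(e[1],e[0]),np.arctan2(f[1],f[0]))
b=ray(z,np.array([(270,252)])/4.7+[90,155],.156); print("handle",b.round(3))
hsv=cv2.cvtColor(z["im"],cv2.COLOR_RGB2HSV); m=cv2.inRange(hsv,(0,0,0),(180,255,45))[190:225,128:170]
ct=max(cv2.findContours(m,0,2)[0],key=cv2.contourArea); print(cv2.minAreaRect(ct))
print("mug",ray(z,[(274,162)],.085).round(3))
d=z["d"]
for u,v in [(148,208),(150,238),(374,235),(120,222)]: 
    D=d[v,u]; K=z["K"]; p=z["T"]@np.r_[(np.linalg.inv(K)@[u,v,1])*D,1]; print((u,v),p[:3].round(3))
C=P.mean(0)
for fl in(0,np.pi,-np.pi):
  for th in(0,.25,.5):
    s=1 if fl==0 else -1
    r=[.078*np.cos(th)+.049*np.sin(th), .049*np.cos(th)-.078*np.sin(th)]
    p=[C[0]+r[0]*np.cos(al),C[1]+r[0]*np.sin(al),.07+r[1]]
    q=inverse_kinematics(p,[np.pi,s*th,al+fl]); print(fl,th,None if q is None else np.round(q,2))
E
```

```text
[[0.59  0.352 0.119]
 [0.664 0.186 0.119]
 [0.551 0.135 0.119]
 [0.476 0.299 0.119]]
sides [np.float64(0.183), np.float64(0.124), np.float64(0.18), np.float64(0.126)] centre [0.5702 0.2431 0.119 ]
yaw 1.99558786182788 1.9895489500641252 2.001696872738651
handle [[0.566 0.242 0.156]]
((20.100004196166992, 18.19999885559082), (13.86362075805664, 31.304948806762695), 63.43495178222656)
mug [[ 0.662 -0.01   0.085]]
(148, 208) [0.569 0.243 0.149]
(150, 238) [0.515 0.249 0.118]
(374, 235) [ 0.499 -0.218  0.012]
(120, 222) [0.552 0.307 0.119]
0 0 [ 0.4   0.28  1.6  -0.    1.26 -0.02]
0 0.25 [ 0.56  0.35  1.57 -0.26  1.26  0.22]
0 0.5 [ 0.7   0.48  1.52 -0.5   1.32  0.44]
3.141592653589793 0 None
3.141592653589793 0.25 None
3.141592653589793 0.5 None
-3.141592653589793 0 None
-3.141592653589793 0.25 None
-3.141592653589793 0.5 None
```

```bash
cat > arm.py <<'E'
import numpy as np
from plant import *
C=np.array([.570,.243]); AL=1.995; E=np.array([np.cos(AL),np.sin(AL)])
def pose(th,r=.078,h=.049):
    s,c=np.sin(th),np.cos(th)
    return [*(C+E*(r*c+h*s)),.07+h*c-r*s],[np.pi,th,AL]
def fn(th):  # force pushing back on the fingers, along the lid's normal
    f=np.array(observe()["ft_force"]); n=np.r_[E*np.sin(th),np.cos(th)]
    return f@n, f
E
python3 - <<'E'
from arm import *
gripper_to(0.0,40)
p,o=pose(0,h=.049+.06); movep(p,o)
p,o=pose(0,h=.049+.012); move_l(p,.12)
f0=np.array(observe()["ft_force"]);
p,o=pose(0,h=.049-.006); hit=move_l(p,.02,max_force=1.5)
s=observe(); print(hit,s["eef_pos"],np.round(f0,2),np.round(s["ft_force"],2),s["time_s"])
E
```

```text
False [0.53802018 0.31414084 0.11316911] [-0.54  0.44  0.18] [-0.32 -0.44 -0.29] 5.775
```

```bash
python3 - <<'E'
from arm import *
import cv2
s=observe(); print(s["opening"],np.round(s["ft_force"],2))
im,_=get_image("scene"); c=im[120:330,300:500]
im2,_=get_image("top"); c2=im2[150:290,70:230]
c=cv2.resize(c,(400,420)); c2=cv2.resize(c2,(400,420)); cv2.imwrite("pics/p1.png",np.hstack([c,c2])[:,:,::-1])
E
```

```text
-0.00010581593593029608 [-0.32 -0.44 -0.29]
```

View pics/p1.png

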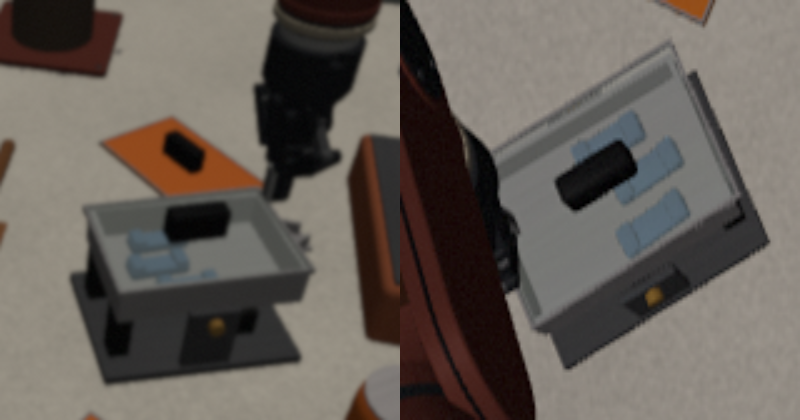

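The finger tip is at about (277,192) in the left half, so it appears off the lid's spout-end middle (about (285,230)). I'll compare that with where the reported TCP projects.

```bash
python3 - <<'E'
from h import *
from arm import *
s=observe(); 
for n in("scene","top"):
    z=load(n+"0"); im=get_image(n)[0]; d=get_image(n)[1]
    cal=get_calibration(n); print(n,np.abs(cal["world_from_camera"]-z["T"]).max())
    print("tcp px",proj(z,s["eef_pos"]).round(1),"lid pts",proj(z,[[*(C+E*.078),.119],[*(C+E*.093),.119],[*C,.153]]).round(1).tolist())
    # lid handle centroid, dark blobs
    if n=="scene":
        K=z["K"]
        for v in range(204,232,4):
            row=[]
            for u in range(428,452,4):
                D=d[v,u]; p=(z["T"]@np.r_[(np.linalg.inv(K)@[u,v,1])*D,1])[:3] if D>0 else np.zeros(3)
                row.append(tuple(np.round(p*1000).astype(int).tolist()))
            print(v,row)
E
```

```text
scene 0.0
tcp px [[432.  234.4]] lid pts [[432.6, 232.1], [439.9, 231.3], [396.9, 222.7]]
204 [(277, 325, 2), (276, 335, 2), (547, 305, 192), (553, 311, 198), (571, 315, 211), (579, 320, 218)]
208 [(304, 324, 8), (0, 0, 0), (547, 307, 184), (553, 313, 189), (572, 317, 204), (566, 324, 200)]
212 [(321, 324, 8), (541, 303, 169), (546, 309, 174), (551, 315, 179), (550, 322, 180), (298, 374, 1)]
216 [(491, 304, 121), (544, 305, 162), (548, 311, 166), (553, 317, 171), (548, 324, 169), (316, 374, 1)]
220 [(505, 305, 122), (503, 312, 121), (544, 313, 153), (542, 321, 153), (334, 364, 1), (335, 373, 4)]
224 [(516, 305, 120), (516, 312, 122), (511, 320, 120), (355, 354, 2), (353, 363, 3), (348, 373, 1)]
228 [(529, 305, 120), (525, 313, 119), (526, 320, 121), (368, 354, 1), (369, 363, 3), (367, 372, 3)]
top 0.0
tcp px [[117.3 229.8]] lid pts [[116.5, 229.4], [109.6, 233.0], [147.4, 207.1]]
```

```bash
python3 - <<'E'
from arm import *
import cv2
s=observe(); print(s["eef_pos"],s["tcp_rot"],s["q"],s["opening"])
im=get_image("scene")[0]; im2,d=get_image("wrist"); c=get_calibration("wrist"); np.savez("pics/w.npz",im=im2,d=d,K=c["intrinsics"],T=c["world_from_camera"])
print(np.round(c["world_from_camera"],3).tolist())
from h import proj
z=np.load("pics/w.npz"); print(proj(z,s["eef_pos"]))
a=cv2.resize(im[140:270,390:490],(400,520),interpolation=cv2.INTER_CUBIC); b=cv2.resize(im2,(400,300)); b=np.vstack([b,np.zeros((220,400,3),np.uint8)])
o=np.hstack([a,b])[:,:,::-1]; o=np.clip(o.astype(float)*1.6,0,255).astype(np.uint8); cv2.imwrite("pics/p2.png",o)
E
```

```text
[0.53794623 0.31409079 0.11310633] [3.14143444e+00 4.18234640e-05 1.99500419e+00] [ 4.01982426e-01  2.81280218e-01  1.60850345e+00 -4.03336807e-05
  1.25164987e+00 -2.22127892e-02] -9.84669603051965e-05
[[0.911, 0.396, 0.111, 0.51], [0.411, -0.877, -0.248, 0.377], [-0.0, 0.272, -0.962, 0.293], [0.0, 0.0, 0.0, 1.0]]
[[283.00234655 240.61024949]]
```

View pics/p2.png

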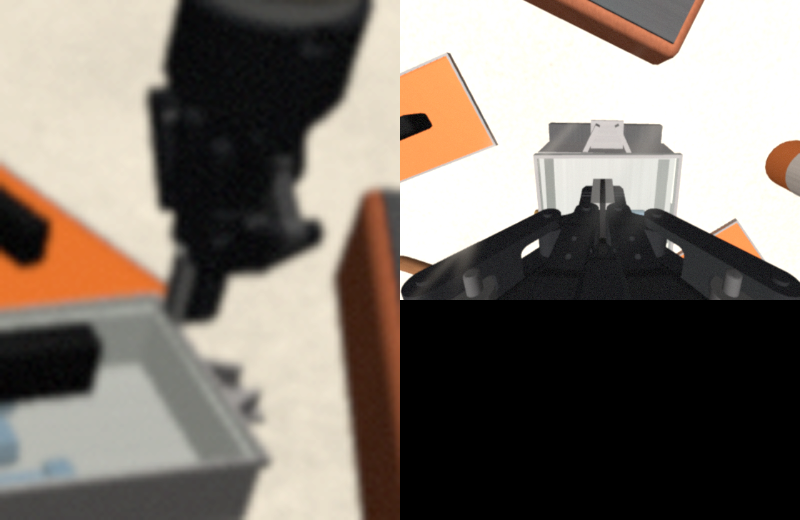

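The picture shows the shut finger tips visibly above the glass. In the wrist view they are at about (602,182) in the composite, while the reported TCP projects lower, onto the glass. So the real tips are behind the reported TCP. I'll measure the gap from depth, then feel for contact with a guarded move.

```bash
python3 - <<'E'
from arm import *
z=np.load("pics/w.npz")
for v in range(228,300,6):
    D=z["d"][v,283]; p=(z["T"]@np.r_[(np.linalg.inv(z["K"])@[283,v,1])*D,1])[:3]; print(v,p.round(3))
f0=np.array(observe()["ft_force"])
p,o=pose(0); p[2]=.070; hit=move_l(p,.02,max_force=1.5)
s=observe(); print(hit,s["eef_pos"],(np.array(s["ft_force"])-f0).round(2),s["time_s"])
E
```

```text
228 [0.534 0.323 0.118]
234 [0.535 0.32  0.118]
240 [0.537 0.316 0.119]
246 [0.539 0.313 0.118]
252 [0.534 0.324 0.156]
258 [0.534 0.324 0.163]
264 [0.534 0.324 0.17 ]
270 [0.534 0.324 0.176]
276 [0.534 0.324 0.181]
282 [0.534 0.324 0.186]
288 [0.534 0.322 0.187]
294 [0.535 0.32  0.188]
True [0.53783837 0.31404803 0.08085307] [0.14 0.2  4.96] 7.6333
```

Contact came at a reported z of 0.081, where the glass top is at 0.119. So the real tips are 38 mm behind the reported TCP along the tool axis, in line sideways. I'll include this offset and tip about the hinge.

```bash
python3 - <<'E'
from arm import *
H=.0108; th=0; log=[]
while th<.56:
    st=.04 if th<.35 else .006
    th+=st; p,o=pose(th,h=H); move_l(p,.03 if st>.01 else .02,rotation=o)
    F,f=fn(th); log.append((round(th,3),round(F,1),f.round(1).tolist()))
    if F>15 or F<1.5: break
for l in log: print(l)
hold(.2); F,f=fn(th); s=observe(); print(th,F,s["eef_pos"],np.linalg.norm(s["eef_pos"]-np.array(p)),s["time_s"])
np.save("th.npy",th)
E
```

```text
(0.04, np.float64(6.2), [0.6, 0.8, 6.2])
(0.08, np.float64(7.5), [-1.3, 0.7, 7.4])
(0.12, np.float64(6.8), [-1.1, 0.5, 6.7])
(0.16, np.float64(7.1), [-1.0, 0.5, 7.0])
(0.2, np.float64(8.0), [-1.7, 0.7, 7.9])
(0.24, np.float64(8.4), [-1.3, 2.4, 8.0])
(0.28, np.float64(6.7), [-0.3, 1.9, 6.4])
(0.32, np.float64(7.6), [-1.4, 1.5, 7.3])
(0.36, np.float64(8.2), [-1.5, 3.1, 7.5])
(0.366, np.float64(8.3), [-2.2, 3.4, 7.4])
(0.372, np.float64(8.4), [-2.1, 3.1, 7.6])
(0.378, np.float64(7.9), [-2.1, 2.3, 7.3])
(0.384, np.float64(7.9), [-1.6, 3.3, 7.1])
(0.39, np.float64(8.8), [-2.9, 2.5, 8.1])
(0.396, np.float64(8.3), [-1.1, 3.4, 7.5])
(0.402, np.float64(9.5), [-2.2, 3.6, 8.5])
(0.408, np.float64(9.4), [-2.9, 4.0, 8.1])
(0.414, np.float64(9.3), [-2.4, 3.6, 8.3])
(0.42, np.float64(8.8), [-2.1, 3.5, 7.8])
(0.426, np.float64(9.0), [-2.1, 3.4, 8.0])
(0.432, np.float64(8.6), [-2.2, 3.1, 7.7])
(0.438, np.float64(8.8), [-2.5, 3.0, 7.9])
(0.444, np.float64(10.5), [-2.3, 3.7, 9.6])
(0.45, np.float64(12.3), [-4.0, 3.2, 11.5])
(0.456, np.float64(14.5), [-4.8, 3.6, 13.6])
(0.462, np.float64(15.4), [-4.7, 4.7, 14.2])
0.4620000000000001 15.748401840514305 [0.54018375 0.31248233 0.04755684] 0.003163789514492302 14.4
```

The stop is met at about 0.44 rad and I'm pressing about 16 N. I'll hold and check the rests and the lid.

```bash
python3 - <<'E'
from arm import *
import cv2
th=float(np.load("th.npy"))+.006; p,o=pose(th,h=.0108); move_l(p,.02,rotation=o); np.save("th.npy",th)
hold(2.5); print(fn(th),observe()["time_s"])
a,b=get_image("scene")[0],get_image("top")[0]
cv2.imwrite("pics/p3.png",np.clip(1.5*np.hstack([cv2.resize(a[170:310,320:480],(400,350)),cv2.resize(b[150:290,70:230],(400,350))])[:,:,::-1],0,255).astype(np.uint8))
E
```

```text
(np.float64(16.601281003566857), array([-4.71494781,  5.34398395, 15.15882717])) 17.15
```

View pics/p3.png

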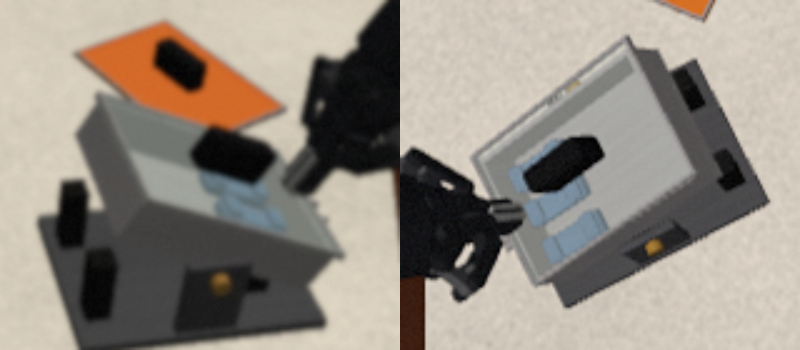

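All three rests are at the spout end (around (535,185), (560,200) and (575,235) in the right half), and the lid is in place under the fingers. I'll bring the dish back level gently.

```bash
python3 - <<'E'
from arm import *
H=.0108; th=float(np.load("th.npy")); log=[]
while th>1e-6:
    th=max(0,th-.04); p,o=pose(th,h=H); move_l(p,.025,rotation=o); log.append((round(th,3),round(fn(th)[0],1)))
print(*log)
for k in range(8):
    p,o=pose(0,h=H+.001*(k+1)); move_l(p,.01,rotation=o); print(fn(0)[1].round(1),end=" ")
p,o=pose(0,h=H+.10); move_l(p,.12,rotation=o)
hold(.3); s=observe(); print(s["time_s"])
import cv2
im2,d=get_image("wrist"); c=get_calibration("wrist"); np.savez("pics/w2.npz",im=im2,d=d,K=c["intrinsics"],T=c["world_from_camera"])
b=get_image("top")[0]
cv2.imwrite("pics/p4.png",np.clip(1.3*np.hstack([cv2.resize(im2,(460,345)),cv2.resize(b[150:290,70:210],(340,345))])[:,:,::-1],0,255).astype(np.uint8))
E
```

```text
(0.428, np.float64(9.5)) (0.388, np.float64(9.5)) (0.348, np.float64(8.6)) (0.308, np.float64(7.5)) (0.268, np.float64(7.8)) (0.228, np.float64(7.7)) (0.188, np.float64(6.8)) (0.148, np.float64(6.1)) (0.108, np.float64(5.7)) (0.068, np.float64(5.2)) (0.028, np.float64(5.5)) (0, np.float64(2.8))
[-0.  -1.4  0.4] [ 0.  -0.4 -0.9] [ 0.6  0.9 -0.1] [-0.1  0.   0.4] [-0.5 -0.5 -0.1] [-1.1 -0.1  0.4] [ 0.9 -0.1  0.6] [ 1.2  0.9 -0.2] 23.7417
```

View pics/p4.png

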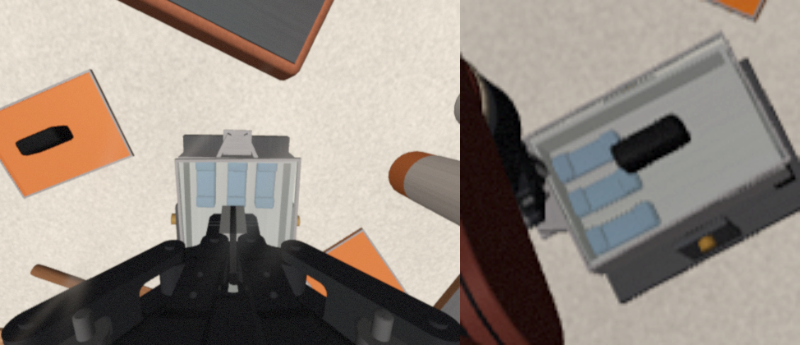

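The dish is level, the lid is on, and the three rests are against the spout wall (wrist view around (205–265,185)). Next I'll grasp the handle.

```bash
python3 - <<'E'
from arm import *
from h import *
z=np.load("pics/top0.npz"); im=get_image("top")[0]
m=cv2.inRange(cv2.cvtColor(im,cv2.COLOR_RGB2HSV),(0,0,0),(180,255,45)); n,l,s,ce=cv2.connectedComponentsWithStats(m)
i=[i for i in range(1,n) if 200<s[i,4]<600 and abs(ce[i]-[148,208]).max()<15]; print([(ce[j].round(1),ray(z,ce[j],.150).round(4)) for j in i])
gripper_to(.055)
o=[np.pi,0,AL]
move_l([*C,.19],.12,rotation=o); move_l([*C,.115],.1)
hit=move_l([*C,.085],.03,max_force=4); print("hit",hit,observe()["eef_pos"])
gripper_to(0.0,50); s=observe(); print(s["opening"],s["grasp_force"],s["ft_force"].round(1),s["time_s"])
E
```

```text
[(array([148. , 208.2]), array([[0.5685, 0.2426, 0.15  ]]))]
hit False [0.57021801 0.24306694 0.08527635]
0.021030931252941452 49.809327721595764 [-0.1  0.4  1.8] 27.7083
```

```bash
python3 - <<'E'
from arm import *
move_l([*C,.10],.03); move_l([*C,.19],.12)
s=observe(); print(s["opening"],s["grasp_force"],s["ft_force"].round(1))
T=[.499,-.218]
move_l([*T,.19],.2); move_l([*T,.0],.12)
hit=move_l([*T,-.022],.012,max_force=3); s=observe(); print(hit,s["eef_pos"],s["ft_force"].round(1),s["time_s"])
import cv2
cv2.imwrite("pics/p5.png",np.vstack([get_image("scene")[0][120:340],get_image("top")[0][140:330]])[:,:,::-1])
E
```

```text
0.02126456311484961 49.28863048553467 [-0.7  0.7 -2.1]
True [ 0.49909535 -0.21807055 -0.01553491] [ 0.4 -0.4  4.2] 34.6917
```

View pics/p5.png

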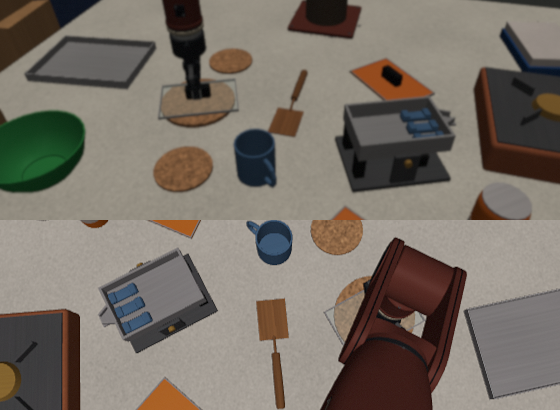

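The lid is on the large trivet at about (198,100), contact came at the expected height (-0.0155), and the rests are still gathered in the dish. I'll release it, back off and check.

```bash
python3 - <<'E'
from arm import *
from h import *
gripper_to(.055); T=[.499,-.218]
move_l([*T,.03],.05); move_l([*T,.19],.15); movep([.45,-.5,.22],[np.pi,0,.0]) if inverse_kinematics([.45,-.5,.22],[np.pi,0,.0]) is not None else move_l([.40,-.42,.2],.15)
hold(.4); print(observe()["time_s"])
z=np.load("pics/top0.npz"); im,d=get_image("top"); cv2.imwrite("pics/p6.png",im[:,:,::-1])
m=cv2.inRange(cv2.cvtColor(im,cv2.COLOR_RGB2HSV),(0,0,0),(180,255,45)); n,l,s,ce=cv2.connectedComponentsWithStats(m)
print([(ce[j].round(1),ray(z,ce[j],.05).round(3)) for j in range(1,n) if 200<s[j,4]<700])
for e in (-.07,.07):
  for f in (-.04,.04):
    P=[T[0]+E[0]*e-E[1]*f,T[1]+E[1]*e+E[0]*f,.018]; u,v=proj(z,P)[0].round().astype(int)
    print((z["T"]@np.r_[(np.linalg.inv(z["K"])@[u,v,1])*d[v,u],1])[2].round(4))
E
```

```text
39.3333
[(array([182.2, 109.6]), array([[0.812, 0.184, 0.05 ]])), (array([553.8, 223.6]), array([[ 0.486, -0.598,  0.05 ]])), (array([375.9, 234.5]), array([[ 0.494, -0.214,  0.05 ]])), (array([478.7, 274.8]), array([[ 0.391, -0.419,  0.05 ]])), (array([174. , 247.5]), array([[0.503, 0.215, 0.05 ]])), (array([174.3, 348.3]), array([[0.296, 0.223, 0.05 ]]))]
0.0142
0.0196
0.0174
0.016
```

View pics/p6.png

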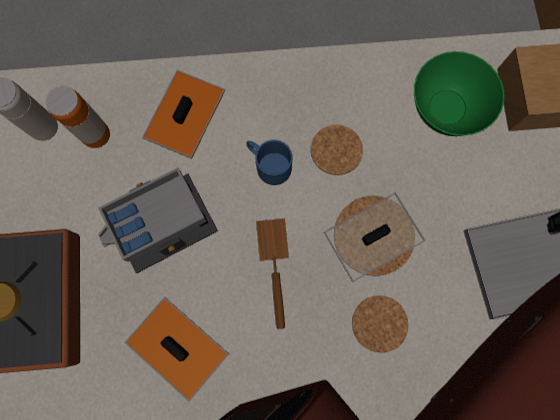

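The lid lies flat on the trivet with its handle at (376,235), within 10 mm of the centre. The rests are gathered at the spout end, and the mug and spatula have not moved.

```bash
python3 -c "
from plant import *
print(job_done())"
```

```text
the job is handed in; nothing more can be done
None
```

I handed the job in with every step done, and the last picture shows the lid flat on the middle of the trivet, the dish level with all three rests at the spout end, and the mug and spatula where they were; `job_done()` returned no verdict.

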